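Restart the display-case lights at their push-pull knob

ROBOT

A 6-joint arm with a two-finger parallel gripper is mounted at the origin on a cart in front of the work surface, level with it; the furniture and walls round the work are solid. World frame = base frame: x ahead of the robot, y to its left, z up, the work surface at z = 0. Lengths are in m, angles in rad, forces in N, time in s.
With the tool pointing down it reaches from about 0.325 to 0.75 m from the base axis. Payload 7.6 kg.
Tool frame: the origin (TCP) lies on the centre line of the jaws, within the pads' length; the fingertips stand 8 mm ahead of it and the grasp point (between the pads) lies 11 mm behind it; z points along the fingers, y is the line along which they close (so a half turn about z gives the same grasp; the last joint's range is limited). The gripper opens to 85 mm and grips with 20 to 120 N. Pads are 22 mm wide; open, the fingers measure 114 mm over their backs; the gripper's body (76 mm by 85 mm) begins 54 mm behind the grasp point. The pads swing forward as they close: fully open they stand 13 mm farther back than shut.
Start: joints at [1.193, 0.052, 1.401, -0, 1.689, -0.07], TCP at [0.159, 0.5, 0.239] pointing down, gripper open.
Joint ranges: [-2.9, 2.9], [-0.91, 2.17], [0.12, 2.37], [-1.06, 4.2], [0.26, 2.73], [-2.93, 2.93]. Speed limits (rad/s): [2.57, 2.57, 3.01, 3.14, 3.14, 3.14].

INTERFACE

Orientations are given as a rotation vector (axis times angle).
In Python, from plant import ctrl, viewer gives the robot as it stands.
- The arm moves only by the shell command python3 -m pendant 'ROWS' [FORCE]. ROWS is JSON, a list of rows, each an object of numbers: "x", "y", "z": the shift along the tool's x, y, z in m; "turn": the turn about the tool's z in rad; "gripper": the closure in counts, from 0 (fully open) to 255 (shut). In form: [{"x": .., "y": .., "z": .., "turn": .., "gripper": ..}, ...]. A call has 1 to 5 rows; each row shifts and turns the commanded pose from where the row before left it, along the tool's axes as they then stand; what a row does not reach is not made up. A row lasts 1/12 s, in which the tool goes at most 41.7 mm and 7.16 degrees, less where a joint would pass 70% of its speed; a pose out of reach is approached as far as the arm can. A call with a gripper value outside its range is refused whole. The fingers move at their own pace and stop on an object; FORCE is the grip in N (left out, the last holds). Time passes only in rows, so rows that do not move let the fingers close. It gives the time, the measured TCP pose, the force, the opening and the grip force at its end, in the units of the state.
- ctrl.read_state(): the state, without advancing time (a new reading comes with each control period).
- viewer.grab_frame(name): name is "scene" or "top" or "wrist"; returns the picture (480x640x3 uint8, red, green, blue); there is no depth.
- viewer.camera_params(name): a dict with "mtx" (3x3 intrinsics, pixels), "R" (3x3) and "t" (3): a world point X has camera coordinates R X + t. Camera axes: x right, y down, z forward; pixel columns grow to the right and rows downward; lengths in m; the calibration is good to about 2 mm. A picture is of the moment at which its call begins: read the wrist's pose just before it. camera_params takes no time and is no camera call; for the wrist camera it gives the pose at the moment of the call.
- ctrl.sign_off(): hands the job in; it is judged then, once.
The state is a dict: "time": time; "joint_positions": joint angles; "qvel": joint speeds; "joint_efforts": joint torques, N m; "ee_pos": TCP position; "orientation": TCP orientation; "wrist_force": force on the tool from outside, world axes, zero at the start; "moment": the same for the moment, N m; "gripper_width": finger opening in m; "finger_force": force on a finger pad.
Only numpy, scipy, OpenCV 4.12 (cv2) and the standard library are available. Lean on these libraries where they do the work, as an engineer would, in place of code of your own. Each camera call takes 0.05 s, during which the arm holds its last target. There are 200 camera calls.

TASK

The lights of the pastry case have hung and need switching off and on again. On the small switch box with the round knob, pull the knob straight up until it clicks out, then push it fully home again and let go. Leave the other switch, the one with the bar-shaped knob, as it is, and do not disturb the sugar shaker.

Things in the scene. Friction and masses are not known exactly. Their poses are not given: they have to be found in the camera images.
- light_knob (a joint): Travel of the round knob, in m: 0 = pushed fully home (as it starts), 0.020 = pulled fully out; it moves straight up. A spring detent holds it at either end: it takes 4 to 7 N to start it, less and less towards half travel; pulled past 14 mm it snaps on up to the stop by itself and stays, pushed below 8 mm it snaps home.
- round_grip (a point): Middle of the round black knob (disc-shaped head 36 mm across, 26 mm high) on top of a fixed aluminium switch box, 80 x 80 mm, 40 mm high. The point is on the knob's axis, 12 mm below its flat top, 14 mm above its underside and, while home, 26 mm above the box's top; it rises with the knob. z is up, x and y parallel to the box's sides; a cable leaves the +x side low down.
- bar_grip (a point): Middle of the bar-shaped black knob (64 mm long along this frame's x, 14 mm wide, 26 mm high) on a second, identical fixed switch box; same heights as the round one and fully home. It must be left alone. The two boxes change places from one start to the next, and stand turned up to about 20 degrees.
- sugar_shaker: Loose glass sugar shaker with a metal top, 44 mm across, 90 mm high, standing upright between the two boxes. Origin at the centre of its underside, z up.
Mind the look-alikes: they are no part of the job. What is shaped like the sugar_shaker but red or yellow is not meant.

How it is judged:
On the way:
1. the round knob is pulled out to its detent (value of joint light_knob above 0.016 m), for 0.2 s.
At the end, for the whole second after the job is handed in: The round knob has been out (over 16 mm) and is fully home again, within 3 mm; the bar-shaped knob is where it was, within 4 mm; the sugar shaker stands upright (10 degrees) where it was, within 20 mm (value of joint light_knob below 0.003 m and distance of bar_grip from where it was at the start of the episode below 0.004 m and distance of sugar_shaker from where it was at the start of the episode below 0.02 m and angle between sugar_shaker's own z axis and vertical below 0.17 rad); the robot touches nothing.
It fails at once if the bar-shaped knob is moved by more than 4 mm (distance of bar_grip from where it was at the start of the episode above 0.004 m).
It fails at once if the sugar shaker is shifted by more than 20 mm or tipped (distance of sugar_shaker from where it was at the start of the episode above 0.02 m or angle between sugar_shaker's own z axis and vertical above 0.3 rad).
It also fails if it takes over 32 s, if anything falls off the work surface, if the arm or the gripper's body presses on something with over 40 N, if the wrist force passes 120 N, or if a joint passes its speed limit or range.

## Working session

There is one attempt and no reset: what is moved stays moved. The work goes in short steps, Python scripts to look and compute and a shell command to move; the robot and the scene stay as the last step left them, time stands still between calls to the robot, and variables do not carry over. Pictures are saved under pics/ and viewed, at most 10 in all, crops included, and the job is handed in when it is done.

```bash
mkdir -p pics; python3 - <<'E'
from plant import ctrl, viewer
import cv2,numpy as np
s=ctrl.read_state();print(s['time'],s['ee_pos'],s['orientation'],s['gripper_width'])
for n in("scene","top"):
    cv2.imwrite(f"pics/{n}0.png",viewer.grab_frame(n)[:,:,::-1])
    p=viewer.camera_params(n);print(n,np.round(p['mtx'],1).tolist(),np.round(-p['R'].T@p['t'],3))
E
```

```text
0.0 [0.15893959 0.5000697  0.23846497] [-4.81577995e-01 -3.10409683e+00  2.40488505e-03] 0.0855085087689143
scene [[516.0, 0.0, 318.9], [0.0, 516.0, 243.8], [0.0, 0.0, 1.0]] [ 0.178 -0.537  0.864]
top [[619.7, 0.0, 319.7], [0.0, 619.7, 234.1], [0.0, 0.0, 1.0]] [0.249 0.031 1.256]
```

View pics/scene0.png

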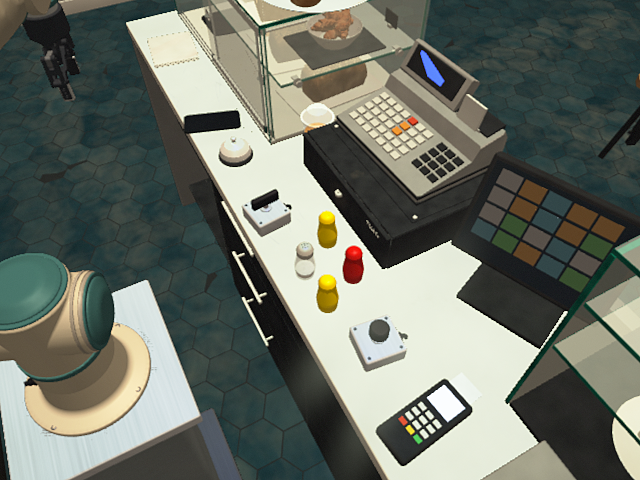

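View pics/top0.png

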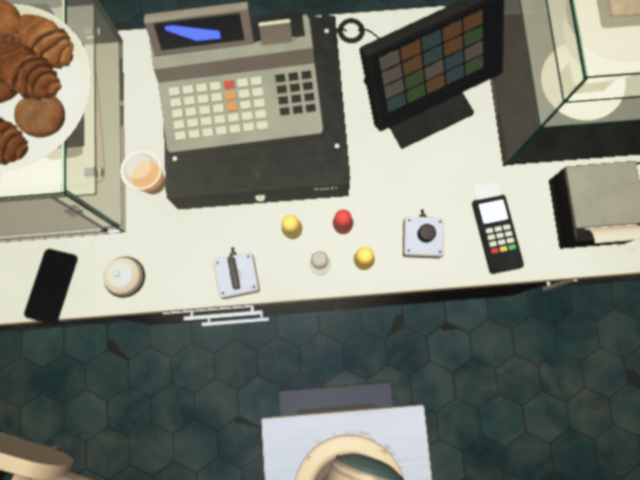

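The round-knob box is at scene (380,330) and top (427,232). Possible mix-ups are the bar-knob box at scene (265,200)/top (234,272) and the call bell at (235,150)/(124,275). The clear shaker is at scene (305,258)/top (319,260); the red and yellow ones are decoys. I'll check the choice in a close crop.

```bash
python3 - <<'E'
import cv2,numpy as np
a=cv2.imread('pics/scene0.png')[300:380,335:425];b=cv2.imread('pics/top0.png')[195:275,380:470]
f=lambda i:cv2.resize(i,None,fx=4.4,fy=4.4,interpolation=cv2.INTER_CUBIC)
cv2.imwrite('pics/crop.png',np.hstack([f(a),f(b)]))
E
```

```text
(no output)
```

View pics/crop.png

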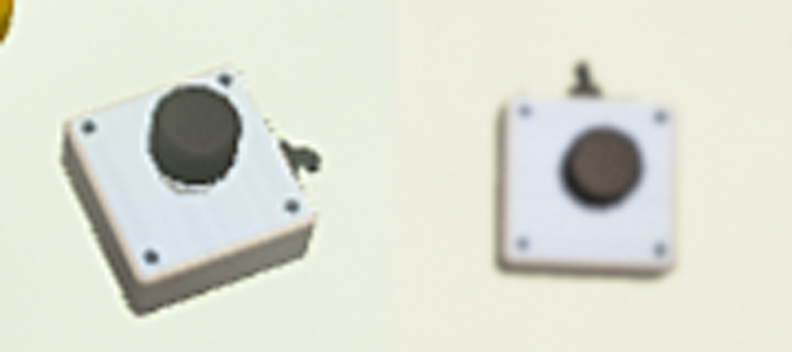

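The crop confirms a round disc knob. Its top centre is at scene (379.8,327.5) and top (427.7,232.0).

```bash
cat > h.py <<'E'
import numpy as np,cv2
from plant import ctrl,viewer
def P(p): return p['mtx']@np.c_[p['R'],p['t']]
def tri(pa,a,pb,b):
    X=cv2.triangulatePoints(P(pa),P(pb),np.array(a,float),np.array(b,float));return (X[:3]/X[3]).ravel()
def onz(p,uv,z):
    H=P(p);M=H[:,[0,1,3]].copy();M[:,2]+=H[:,2]*z
    w=np.linalg.solve(M,[*uv,1]);return w[:2]/w[2]
E
python3 - <<'E'
from h import *
s,t=viewer.camera_params('scene'),viewer.camera_params('top')
print('knobtop',tri(s,(379.8,327.5),t,(427.7,232)))
print('shaker top',tri(s,(305,247),t,(319.5,258)),'bar',tri(s,(265,198),t,(233,270)))
o=np.array([380,195])
print([onz(t,o+np.array(c)/4.4,.04).round(4).tolist() for c in((109,97),(279,103),(276,268),(107,262))])
R=cv2.Rodrigues(ctrl.read_state()['orientation'])[0];print(R.round(3))
E
```

```text
knobtop [ 0.47848248 -0.1916306   0.07236553]
shaker top [0.44261895 0.02286763 0.07975962] bar [0.43406075 0.19212794 0.06493492]
[[0.5181, -0.155], [0.509, -0.2321], [0.4332, -0.2216], [0.4421, -0.1459]]
[[-0.953  0.303 -0.001]
 [ 0.303  0.953 -0.001]
 [ 0.    -0.001 -1.   ]]
```

```bash
R='[{"x":-0.0257,"y":-0.028},{"x":-0.0257,"y":-0.028},{"x":-0.0257,"y":-0.028},{"x":-0.0257,"y":-0.028},{"x":-0.0257,"y":-0.028}]'; echo; python3 -m pendant '[{"x":-0.0257,"y":-0.028},{"x":-0.0257,"y":-0.028},{"x":-0.0257,"y":-0.028},{"x":-0.0257,"y":-0.028},{"x":-0.0257,"y":-0.028}]' 30
```

```text
invalid input at $[0]: expected keys x, y, z, turn, gripper
```

```bash
python3 -m pendant '[{"x":-0.0257,"y":-0.028,"z":0,"turn":0,"gripper":0},{"x":-0.0257,"y":-0.028,"z":0,"turn":0,"gripper":0},{"x":-0.0257,"y":-0.028,"z":0,"turn":0,"gripper":0},{"x":-0.0257,"y":-0.028,"z":0,"turn":0,"gripper":0},{"x":-0.0257,"y":-0.028,"z":0,"turn":0,"gripper":0}]' 30
```

```text
time: 0.52
ee_pos: [0.2392, 0.3263, 0.2388]
orientation: [-0.48, -3.104, 0.001]
wrist_force: [1.3, 0.1, 0.2]
gripper_width: 0.0856
finger_force: 0.0
```

```bash
python3 -m pendant '[{"x":-0.0257,"y":-0.028,"z":0,"turn":0,"gripper":0},{"x":-0.0257,"y":-0.028,"z":0,"turn":0,"gripper":0},{"x":-0.0257,"y":-0.028,"z":0,"turn":0,"gripper":0},{"x":-0.0257,"y":-0.028,"z":0,"turn":0,"gripper":0},{"x":-0.0257,"y":-0.028,"z":0,"turn":0,"gripper":0}]'
python3 -m pendant '[{"x":-0.0257,"y":-0.028,"z":0,"turn":0,"gripper":0},{"x":-0.0257,"y":-0.028,"z":0,"turn":0,"gripper":0},{"x":-0.0257,"y":-0.028,"z":0,"turn":0,"gripper":0},{"x":-0.0257,"y":-0.028,"z":0,"turn":0,"gripper":0},{"x":-0.0257,"y":-0.028,"z":0,"turn":0,"gripper":0}]'
python3 -m pendant '[{"x":-0.0257,"y":-0.028,"z":0,"turn":0,"gripper":0},{"x":-0.0257,"y":-0.028,"z":0,"turn":0,"gripper":0},{"x":-0.0257,"y":-0.028,"z":0,"turn":0,"gripper":0},{"x":0,"y":0,"z":0,"turn":0,"gripper":0},{"x":0,"y":0,"z":0,"turn":0,"gripper":0}]'
python3 - <<'E'
from h import *
s=ctrl.read_state();print(s['joint_positions'],s['ee_pos'])
p=viewer.camera_params('wrist');np.savez('w1.npz',**p)
cv2.imwrite('pics/w1.png',viewer.grab_frame('wrist')[:,:,::-1])
E
```

```text
time: 0.93
ee_pos: [0.3192, 0.1539, 0.2392]
orientation: [0.481, 3.104, 0.0]
wrist_force: [0.7, -0.0, -0.9]
gripper_width: 0.0855
finger_force: 0.0
time: 1.35
ee_pos: [0.3994, -0.0187, 0.2391]
orientation: [0.482, 3.104, 0.0]
wrist_force: [0.6, 1.5, 0.5]
gripper_width: 0.085
finger_force: 0.0
time: 1.77
ee_pos: [0.4471, -0.1214, 0.2381]
orientation: [-0.486, -3.101, -0.001]
wrist_force: [-0.4, -0.2, 0.5]
gripper_width: 0.0851
finger_force: 0.0
[-3.44973275e-01 -1.21629830e-01  1.57269723e+00  1.60379449e-04
  1.69317092e+00 -1.60497166e+00] [ 0.44711479 -0.12141115  0.23812389]
```

View pics/w1.png

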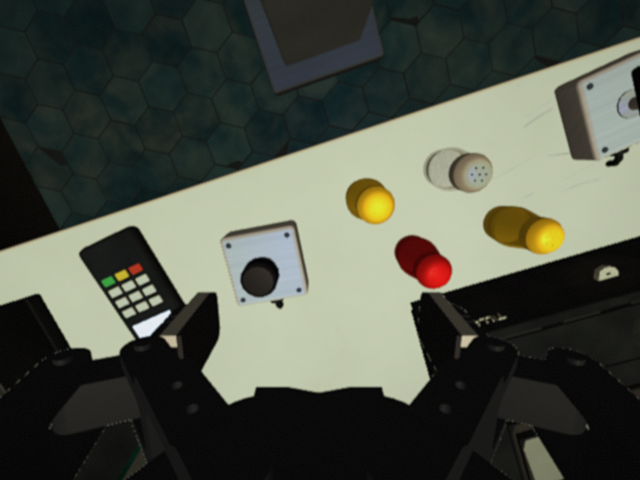

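The wrist view shows the round knob's top at about (259,279) on its box. The yellow shaker nearest it is at (370,203), well clear.

```bash
python3 - <<'E'
from h import *
w=dict(np.load('w1.npz'));t=viewer.camera_params('top');s=viewer.camera_params('scene')
cr=cv2.imread('pics/w1.png')[245:310,220:310]
g=cr.max(2);n,l,st,c=cv2.connectedComponentsWithStats((g<70).astype('uint8'))
print([(st[i].tolist(),(c[i]+[220,245]).round(1).tolist()) for i in range(1,n) if st[i][4]>60])
for q in((259,279),):print(tri(w,q,t,(427.7,232)),tri(w,q,s,(379.8,327.5)),onz(w,q,.078))
print([onz(w,q,.04).round(4).tolist() for q in((222,238),(296,222),(308,292),(238,305))])
R=cv2.Rodrigues(ctrl.read_state()['orientation'])[0]
print(R.T@(np.append(onz(w,(259,279),.076),.09)-ctrl.read_state()['ee_pos']))
cv2.imwrite('pics/w1c.png',cv2.resize(cr,None,fx=6,fy=6,interpolation=cv2.INTER_CUBIC))
E
```

```text
[([21, 13, 38, 39, 1128], [259.5, 276.7])]
[ 0.47797157 -0.19119523  0.07171533] [ 0.4802884  -0.19089721  0.07013561] [ 0.47692243 -0.18838867]
[[0.4347, -0.2203], [0.4422, -0.1421], [0.519, -0.1547], [0.5101, -0.2322]]
[-0.05028835 -0.05618221  0.14846691]
```

View pics/w1c.png

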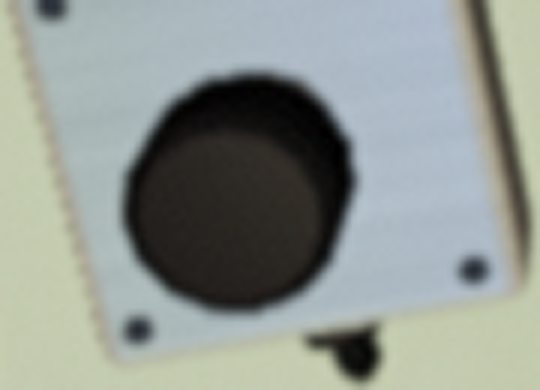

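The disc's top centre is at about (258.2,281.2), with the height measured at 72–78 mm. I'll go above it and look again from close by.

```bash
python3 -m pendant '[{"x":-0.017,"y":-0.019,"z":0.02,"turn":0,"gripper":0},{"x":-0.017,"y":-0.019,"z":0.025,"turn":0,"gripper":0},{"x":-0.016,"y":-0.018,"z":0.025,"turn":0,"gripper":0},{"x":0,"y":0,"z":0.02,"turn":0,"gripper":0},{"x":0,"y":0,"z":0,"turn":0,"gripper":0}]'
python3 -m pendant '[{"x":0,"y":0,"z":0,"turn":0,"gripper":0},{"x":0,"y":0,"z":0,"turn":0,"gripper":0}]'
python3 - <<'E'
from h import *
p=viewer.camera_params('wrist');np.savez('w2.npz',**p)
im=viewer.grab_frame('wrist')[:,:,::-1]
cv2.imwrite('pics/w2.png',im)
for z in(.066,.072,.078):
  q=P(p)@[.478,-.190,z,1];print(q[:2]/q[2])
E
```

```text
time: 2.23
ee_pos: [0.4759, -0.1871, 0.1446]
orientation: [-0.48, -3.097, -0.004]
wrist_force: [0.6, -0.3, 0.2]
gripper_width: 0.0854
finger_force: 0.0
time: 2.4
ee_pos: [0.4784, -0.1877, 0.1512]
orientation: [0.479, 3.102, -0.001]
wrist_force: [-0.4, -0.3, 0.1]
gripper_width: 0.0855
finger_force: 0.0
[312.82686645 251.81187419]
[312.68471025 254.3947194 ]
[312.53501137 257.11460804]
```

View pics/w2.png

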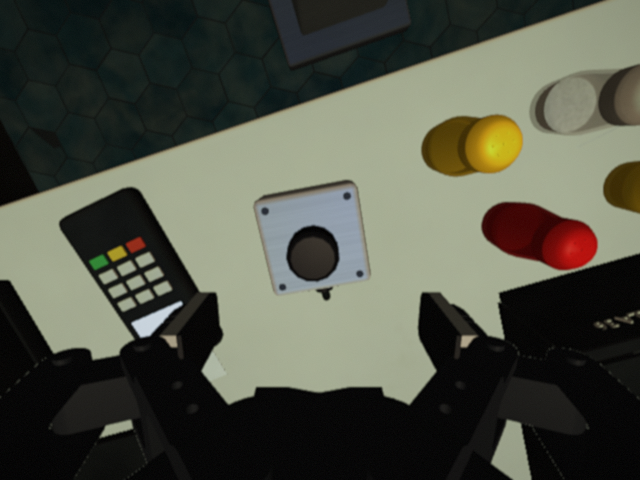

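The knob's top is at (313.5,256), which matches the estimate. I'll refine from the two wrist views.

```bash
python3 - <<'E'
from h import *
a,b=dict(np.load('w1.npz')),dict(np.load('w2.npz'))
X=tri(a,(258.2,281.2),b,(313.5,256));print(X,onz(a,(258.2,281.2),.077),onz(b,(313.5,256),.077))
print('boxtop corners', [tri(a,u,b,v).round(3).tolist() for u,v in (((229,246),(265,211)),((299,290),(360,274)))])
s=ctrl.read_state();R=cv2.Rodrigues(s['orientation'])[0]
print(R.T@(np.array([.4785,-.190,.055])-s['ee_pos']))
E
```

```text
[ 0.47687904 -0.188676    0.0820294 ] [ 0.47909245 -0.19019483] [ 0.47775908 -0.18927207]
boxtop corners [[0.445, -0.217, 0.039], [0.514, -0.163, 0.041]]
[-0.00012641 -0.00198221  0.09660923]
```

```bash
python3 -m pendant '[{"x":0,"y":-0.0015,"z":0.025,"turn":0,"gripper":0},{"x":0,"y":0,"z":0.025,"turn":0,"gripper":0},{"x":0,"y":0,"z":0.025,"turn":0,"gripper":0},{"x":0,"y":0,"z":0.01,"turn":0,"gripper":0},{"x":0,"y":0,"z":0,"turn":0,"gripper":0}]'
python3 -m pendant '[{"x":0,"y":0,"z":0,"turn":0,"gripper":0},{"x":0,"y":0,"z":0,"turn":0,"gripper":0}]'
```

```text
time: 2.87
ee_pos: [0.4767, -0.1892, 0.0632]
orientation: [-0.48, -3.102, -0.001]
wrist_force: [-0.4, -0.5, 0.6]
gripper_width: 0.0857
finger_force: 0.0
time: 3.03
ee_pos: [0.4787, -0.1904, 0.0667]
orientation: [0.48, 3.101, -0.002]
wrist_force: [0.6, 0.3, 0.5]
gripper_width: 0.0858
finger_force: 0.0
```

```bash
python3 -m pendant '[{"x":0,"y":0,"z":0.0105,"turn":0,"gripper":0},{"x":0,"y":0,"z":0,"turn":0,"gripper":0},{"x":0,"y":0,"z":0,"turn":0,"gripper":255},{"x":0,"y":0,"z":0,"turn":0,"gripper":255},{"x":0,"y":0,"z":0,"turn":0,"gripper":255}]' 40
python3 -m pendant '[{"x":0,"y":0,"z":0,"turn":0,"gripper":255},{"x":0,"y":0,"z":0,"turn":0,"gripper":255},{"x":0,"y":0,"z":0,"turn":0,"gripper":255},{"x":0,"y":0,"z":0,"turn":0,"gripper":255},{"x":0,"y":0,"z":0,"turn":0,"gripper":255}]' 40
```

```text
time: 3.45
ee_pos: [0.4776, -0.1901, 0.0541]
orientation: [0.482, 3.104, -0.0]
wrist_force: [-0.4, 1.2, -0.1]
gripper_width: 0.0519
finger_force: 0.0
time: 3.87
ee_pos: [0.4772, -0.1914, 0.0545]
orientation: [0.483, 3.104, -0.004]
wrist_force: [-4.1, -5.2, 4.0]
gripper_width: 0.0348
finger_force: 40.4
```

Gripped: the opening is 35 mm on the 36 mm knob. Now I'll pull it up by about 20 mm.

```bash
python3 -m pendant '[{"x":0,"y":0,"z":-0.004,"turn":0,"gripper":255},{"x":0,"y":0,"z":-0.004,"turn":0,"gripper":255},{"x":0,"y":0,"z":-0.004,"turn":0,"gripper":255},{"x":0,"y":0,"z":-0.004,"turn":0,"gripper":255},{"x":0,"y":0,"z":-0.004,"turn":0,"gripper":255}]' 40
python3 -m pendant '[{"x":0,"y":0,"z":0,"turn":0,"gripper":255},{"x":0,"y":0,"z":0,"turn":0,"gripper":255},{"x":0,"y":0,"z":0,"turn":0,"gripper":255},{"x":0,"y":0,"z":0,"turn":0,"gripper":255},{"x":0,"y":0,"z":0,"turn":0,"gripper":255}]'
python3 - <<'E'
from h import *
p=viewer.camera_params('scene');im=viewer.grab_frame('scene')[:,:,::-1]
cv2.imwrite('pics/s2.png',cv2.resize(im[270:390,320:450],None,fx=4.5,fy=4.5,interpolation=cv2.INTER_CUBIC))
for z in (.052,.072):
  q=P(p)@[.478,-.190,z,1];print(q[:2]/q[2])
E
```

```text
time: 4.28
ee_pos: [0.4773, -0.1914, 0.0746]
orientation: [0.483, 3.104, -0.004]
wrist_force: [-3.9, -4.8, 2.3]
gripper_width: 0.0347
finger_force: 41.4
time: 4.7
ee_pos: [0.4773, -0.1914, 0.0746]
orientation: [0.483, 3.104, -0.004]
wrist_force: [-3.9, -5.3, 3.3]
gripper_width: 0.0346
finger_force: 46.2
[377.31436996 332.8390156 ]
[378.32124237 327.21041491]
```

View pics/s2.png

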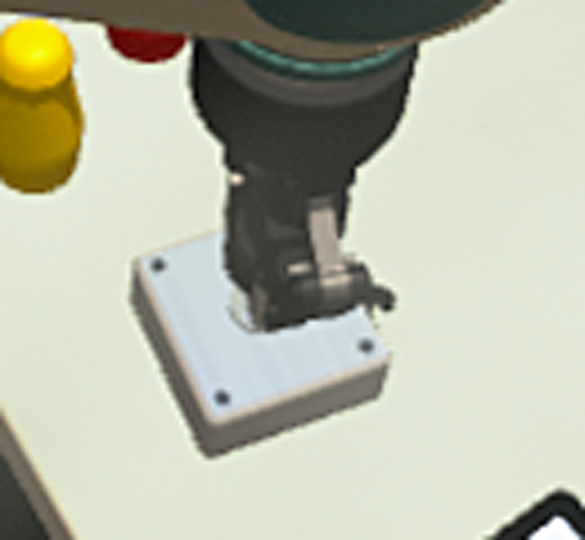

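The hand hides the knob at scene (380,330), so I'll feel for the upper stop with a small extra pull.

```bash
python3 -m pendant '[{"x":0,"y":0,"z":-0.0015,"turn":0,"gripper":255},{"x":0,"y":0,"z":0,"turn":0,"gripper":255},{"x":0,"y":0,"z":0,"turn":0,"gripper":255}]'
python3 - <<'E'
from h import *
cv2.imwrite('pics/w3.png',viewer.grab_frame('wrist')[:,:,::-1])
E
```

```text
time: 5.0
ee_pos: [0.4772, -0.1914, 0.0747]
orientation: [0.483, 3.104, -0.004]
wrist_force: [1.7, -8.3, -5.7]
gripper_width: 0.0343
finger_force: 45.3
```

View pics/w3.png

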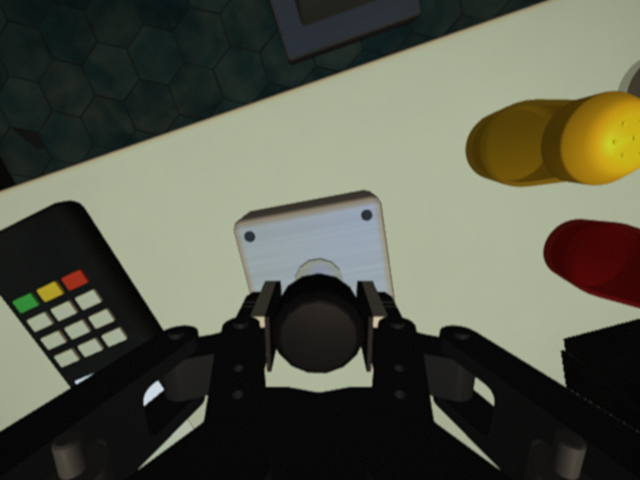

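The knob sits between the pads at (320,322), raised clear of the box, and the tool stopped at a 20.2 mm rise with the force reversed. That is the upper stop. Now I'll push it home.

```bash
python3 -m pendant '[{"x":0,"y":0,"z":0.0045,"turn":0,"gripper":255},{"x":0,"y":0,"z":0.0045,"turn":0,"gripper":255},{"x":0,"y":0,"z":0.0045,"turn":0,"gripper":255},{"x":0,"y":0,"z":0.0045,"turn":0,"gripper":255},{"x":0,"y":0,"z":0.0045,"turn":0,"gripper":255}]'
python3 -m pendant '[{"x":0,"y":0,"z":0,"turn":0,"gripper":255},{"x":0,"y":0,"z":0,"turn":0,"gripper":255},{"x":0,"y":0,"z":0,"turn":0,"gripper":255}]'
```

```text
time: 5.47
ee_pos: [0.4776, -0.1916, 0.0542]
orientation: [0.483, 3.103, -0.004]
wrist_force: [-21.5, 3.5, 42.4]
gripper_width: 0.0347
finger_force: 50.0
time: 5.72
ee_pos: [0.4773, -0.1914, 0.0545]
orientation: [0.483, 3.104, -0.004]
wrist_force: [-6.3, -3.0, 10.8]
gripper_width: 0.0343
finger_force: 46.8
```

It is home at 0.0545, the starting height, and pressing against the bottom stop. Now I'll release and rise.

```bash
python3 -m pendant '[{"x":0,"y":0,"z":0,"turn":0,"gripper":0},{"x":0,"y":0,"z":0,"turn":0,"gripper":0},{"x":0,"y":0,"z":0,"turn":0,"gripper":0},{"x":0,"y":0,"z":0,"turn":0,"gripper":0},{"x":0,"y":0,"z":0,"turn":0,"gripper":0}]'
python3 -m pendant '[{"x":0,"y":0,"z":0,"turn":0,"gripper":0},{"x":0,"y":0,"z":0,"turn":0,"gripper":0},{"x":0,"y":0,"z":0,"turn":0,"gripper":0},{"x":0,"y":0,"z":0,"turn":0,"gripper":0},{"x":0,"y":0,"z":-0.01,"turn":0,"gripper":0}]'
python3 -m pendant '[{"x":0,"y":0,"z":-0.02,"turn":0,"gripper":0},{"x":0,"y":0,"z":-0.025,"turn":0,"gripper":0},{"x":0,"y":0,"z":-0.025,"turn":0,"gripper":0},{"x":0,"y":0,"z":-0.02,"turn":0,"gripper":0},{"x":0,"y":0,"z":0,"turn":0,"gripper":0}]'
python3 -m pendant '[{"x":0,"y":0,"z":0,"turn":0,"gripper":0},{"x":0,"y":0,"z":0,"turn":0,"gripper":0}]'
python3 - <<'E'
from h import *
p=viewer.camera_params('wrist');im=viewer.grab_frame('wrist')[:,:,::-1]
cv2.imwrite('pics/w4.png',im)
for z in(.078,.098):
  q=P(p)@[.478,-.190,z,1];print(q[:2]/q[2], p['mtx'][0,0]*.018/q[2])
E
```

```text
time: 6.13
ee_pos: [0.4774, -0.1899, 0.0526]
orientation: [-0.481, -3.104, -0.0]
wrist_force: [-0.2, -0.3, 0.6]
gripper_width: 0.0857
finger_force: 0.0
time: 6.55
ee_pos: [0.4763, -0.1895, 0.0611]
orientation: [-0.481, -3.101, -0.002]
wrist_force: [-0.4, 0.6, -0.3]
gripper_width: 0.0857
finger_force: 0.0
time: 6.97
ee_pos: [0.4794, -0.191, 0.1588]
orientation: [0.48, 3.096, -0.004]
wrist_force: [-0.3, -0.4, 1.8]
gripper_width: 0.0856
finger_force: 0.0
time: 7.13
ee_pos: [0.4771, -0.1899, 0.1524]
orientation: [-0.481, -3.104, -0.001]
wrist_force: [0.0, 0.3, 0.2]
gripper_width: 0.0854
finger_force: 0.0
[316.27512903 257.79976461] 27.266708058723307
[316.08639252 267.90665168] 29.89701373063748
```

View pics/w4.png

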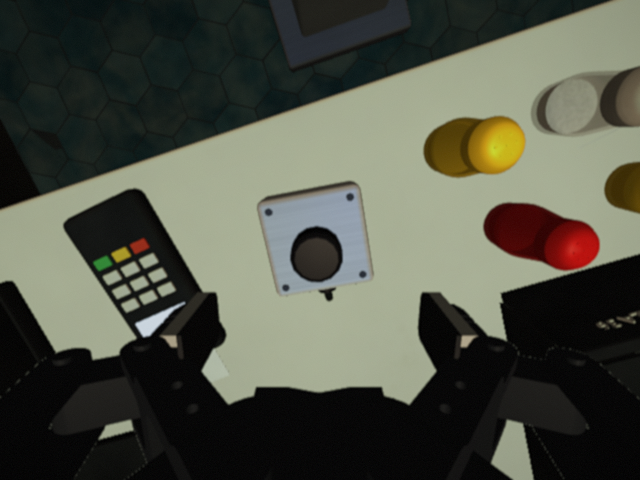

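The knob's top is at (316,256), which matches the home prediction of (316,258) and the earlier picture. Everything else is where it was, and the gripper is clear.

```bash
python3 -c "
from plant import ctrl
print(ctrl.sign_off())"
```

```text
the job is handed in; nothing more can be done
None
```

The round knob was pulled out 20 mm to its stop, pushed fully home and released; the bar knob and sugar shaker were not touched, and I handed the job in at about 7 s (no verdict was shown).

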